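Knock the gift crate's locking peg home with a mallet

ROBOT

A 6-joint arm with a two-finger parallel gripper is mounted at the origin on the work surface. World frame = base frame: x ahead of the robot, y to its left, z up, the work surface at z = 0. Lengths are in m, angles in rad, forces in N, time in s.
With the tool pointing down it reaches from about 0.325 to 0.775 m from the base axis. Payload 5.5 kg.
Tool frame: the origin (TCP) lies midway between the tips of the shut fingers; the grasp point (between the pads) lies 19 mm behind it; z points along the fingers, y is the line along which they close (so a half turn about z gives the same grasp; the last joint's range is limited). The gripper opens to 85 mm and grips with 20 to 120 N. Pads are 22 mm wide; open, the fingers measure 114 mm over their backs; the gripper's body (76 mm by 85 mm) begins 54 mm behind the grasp point. The pads swing forward as they close: fully open they stand 13 mm farther back than shut.
Start: joints at [1.263, 0.091, 1.231, -0, 1.82, -0.057], TCP at [0.149, 0.581, 0.231] pointing down, gripper open.
Joint ranges: [-2.87, 2.87], [-0.86, 2.18], [0.17, 2.46], [-1.51, 4.65], [0.06, 2.69], [-2.65, 2.65]. Speed limits (rad/s): [2.57, 2.57, 3.01, 3.14, 3.14, 3.14].

INTERFACE

Orientations are given as a unit quaternion [w, x, y, z].
In Python, from cell import move_pose, move_straight, set_joints, gripper_open, clamp, dwell, inverse_kinematics, camera, PlanningError, close_job, get_time, get_q, get_joint_vel, get_tau, get_tcp_pos, get_tool_rot, get_ft_force, get_ft_torque, get_width, get_grip_force gives the robot as it stands. Calls block until the motion is done:
- move_pose(position, orientation): joint-space move of the TCP to a pose.
- move_straight(position, frame=None, velocity=0.15, until_force=None): straight line of the TCP; frame=None keeps the orientation; velocity is the mean speed in m/s. With until_force (N) it stops when the force on the tool has changed by that much, and returns True; else False.
- set_joints(angles): joint-space move.
- gripper_open() and clamp(grasp_force=None): open the fingers fully, or close them until they stop; grasp_force is the grip in N (None keeps the last).
- dwell(seconds).
- inverse_kinematics(position, orientation): joint angles nearest the present ones, or None.
- camera(name): name is "scene" or "top" or "wrist"; returns a dict with "pixels" (420x560x3 uint8, blue, green, red), "fx", "fy", "cx", "cy" (pixels), "R" (3x3) and "t" (3): a world point X has camera coordinates R X + t; the wrist camera has in their place "hand_eye" (4x4, takes a point from camera to tool coordinates, whose origin is the TCP and whose axes are the flange's). Camera axes: x right, y down, z forward; pixel columns grow to the right and rows downward; lengths in m; the calibration is good to about 2 mm. A picture is of the moment at which its call begins: read the wrist's pose just before it. There is no depth.
A pose or a line that the arm cannot do raises PlanningError and nothing moves.
- close_job(): hands the job in; it is judged then, once.
Readings, each from a call of its own:
- get_time(): time.
- get_q(): joint angles.
- get_joint_vel(): joint speeds.
- get_tau(): joint torques, N m.
- get_tcp_pos(): TCP position.
- get_tool_rot(): TCP orientation.
- get_ft_force(): force on the tool from outside, world axes, zero at the start.
- get_ft_torque(): the same for the moment, N m.
- get_width(): opening from 0.0 (shut) to 1.0 (fully open).
- get_grip_force(): force on a finger pad.
Only numpy, scipy, OpenCV 4.12 (cv2) and the standard library are available. Lean on these libraries where they do the work, as an engineer would, in place of code of your own. Each camera call takes 0.05 s, during which the arm holds its last target. There are 200 camera calls.

TASK

One of the two locking pegs on the gift crate's lid still stands up. Take the mallet from its stand, knock that peg down with the mallet's face until it snaps home and stays down, stopping as soon as you feel it reach the bottom so the lock is not overloaded, then put the mallet back on its stand as it was, head on the base board and handle in the saddle. Keep the gripper off the locks and leave the bottle, tumbler and card box alone.

Things in the scene. Friction and masses are not known exactly. Their poses are not given: they have to be found in the camera images.
- mallet: Rubber mallet, about 0.33 kg: black round head 48 mm across, 80 mm tall, two yellow bands; wooden handle 22 mm wide (y) and 26 mm tall (z). Origin: centre of the head's lower striking face; z up the head's axis, x from head along handle. Handle centreline at z = 40 mm, free from x = 24 to its end at 155 mm. Starts head-down on the stand, handle level.
- stand: Fixed dark wooden stand: base board 10 mm thick (x -37 to 177, y +-37 mm) and a saddle (x 113 to 137 mm) whose floor at z = 37 mm carries the handle between cheeks 34 mm apart, 64 mm high. Origin on the table under the mallet head's place: the parked mallet's origin is at stand (0, 0, 10 mm), axes parallel to the stand's.
- crate: Fixed pine gift crate 180 mm (x) by 300 mm (y) with a grey slatted lid, top of the lid at 112 mm. Origin on the table under its centre. The two locks sit on the lid at crate y = +90 and -90 mm; which of them still has its peg standing varies.
- lock: Lock whose peg stands: black foot 74 by 70 mm, 14 mm thick, and a round collar 54 mm across leaning 20 degrees to the lock's -x. Origin: centre of the foot's underside, on the lid; y runs along the row of the two locks, 180 mm apart. Collar rim 40 mm from the origin along the leaning axis. The peg belongs to this body. Over 45 N of mallet force breaks it: drive at 40 mm/s or less, stop at 20 N.
- peg_top (a point): Centre of the top of the standing peg's brass cap, a disc 32 mm across on a dark neck and red shank. Its z axis is the peg's axis (leaning 20 degrees), pointing out of the lock; the peg slides along -z. Standing, it is 42 mm above the collar's rim with red showing; home, 11 to 31 mm above it, no red showing.
- peg (a joint): Travel of the standing peg into its lock, m: 0 standing. A snap-over spring resists with up to about 15 N and throws it back out if let go too soon; past a point that differs from lock to lock (7 to 27 mm, not visible) it snaps down by itself and locks against a hard stop 4 mm further on (11 to 31 mm), which must be felt.
- lock_done: The other lock on the lid, same housing and lean, its peg already home (brass cap's top 21 mm above the rim, no red showing). Origin at the centre of the foot's underside.
- bottle: Bystander: standing amber glass bottle 72 mm across, 190 mm tall, origin under its centre.
- tumbler: Bystander: copper tumbler with gold bands, 76 mm across, 88 mm tall, origin under its centre.
- card_box: Bystander: kraft card box 80 by 130 by 34 mm with a gold bow, origin under its centre.
- handle_end (a point): Centre of the free end of the mallet's handle, at mallet (155, 0, 40 mm).
Not all that is in view belongs to the job. Leave any blue or turquoise look-alike of the mallet alone.

How it is judged:
On the way, in this order (a step that is already met when the one before it is completed fails the run):
1. the mallet is lifted clear of its stand (z of mallet in the frame of stand above 0.06 m), for 0.1 s.
2. the mallet drives the standing peg down (contact force between mallet and lock above 2 N and value of joint peg above 0.004 m).
At the end, for the whole second after the job is handed in: The peg stays down by itself, locked (over 9 mm of travel); the mallet is at rest on its stand: lower face on the base board within 25 mm of its place, upright within 0.1 rad, handle along the stand within 0.15 rad with its end over 120 mm along the stand's x, so in the saddle (value of joint peg above 0.009 m and horizontal distance between mallet and stand below 0.025 m and z of mallet in the frame of stand between 0.005 and 0.014 m and angle between mallet's own z axis and vertical below 0.1 rad and angle between the x axis of mallet and the x axis of stand, either way round below 0.15 rad and x of handle_end in the frame of stand above 0.12 m and linear speed of mallet below 0.02 m/s); the robot touches nothing.
It fails at once if the mallet loads the lock with more than 45 N (contact force between mallet and lock above 45 N).
It fails at once if the gripper or arm touches the lock with the standing peg (contact force between any of the fingers, the arm and lock above 1 N).
It fails at once if the gripper or arm touches the other lock (contact force between any of the fingers, the arm and lock_done above 1 N).
It fails at once if a bystander is moved more than 20 mm (distance of any of bottle, tumbler, card_box from where it was at the start of the episode above 0.02 m).
It also fails if it takes over 42 s, if anything falls off the work surface, if the arm or the gripper's body presses on something with over 40 N, if the wrist force passes 120 N, or if a joint passes its speed limit or range.

## Working session

There is one attempt and no reset: what is moved stays moved. The work goes in short steps, each a Python script; the robot and the scene stay as the last script left them, time stands still between calls to the robot, and variables do not carry over. Pictures are saved under pics/ and viewed, at most 10 in all, crops included, and the job is handed in when it is done.

```bash
ls; mkdir -p pics
python3 - <<'E'
from cell import *
import cv2,pickle
d={}
for n in("scene","top","wrist"):
    c=camera(n); d[n]=c; cv2.imwrite(f"pics/{n}0.png",c["pixels"])
    print(n,{k:v for k,v in c.items() if k!="pixels"})
print(get_time(),get_tool_rot())
pickle.dump(d,open("c0.pkl","wb"))
E
```

```text
pics
scene {'fx': 389.52677288544675, 'fy': 389.52677288544675, 'cx': 282.51603918613205, 'cy': 212.50768811098646, 'R': array([[ 0.67143708,  0.74096114,  0.01219949],
       [ 0.61563035, -0.54855102, -0.56576589],
       [-0.4125185 ,  0.38738657, -0.82447567]]), 't': array([-0.32205562, -0.25074054,  1.42482608])}
top {'fx': 452.2622893128072, 'fy': 452.2622893128072, 'cx': 281.6232841169713, 'cy': 209.25230413158053, 'R': array([[-0.00381597, -0.9999002 , -0.01360249],
       [-0.99159642,  0.00554259, -0.12925101],
       [ 0.12931351,  0.01299496, -0.99151861]]), 't': array([-0.01421674,  0.53667828,  1.27717353])}
wrist {'fx': 320.1874866913467, 'fy': 320.1874866913467, 'cx': 280.1510699236198, 'cy': 206.66219454355584, 'hand_eye': array([[ 4.12083827e-04, -9.50042334e-01, -3.12120801e-01,
         8.01788226e-02],
       [ 9.99999915e-01,  3.83726306e-04,  1.52272956e-04,
        -8.51527741e-04],
       [-2.48967929e-05, -3.12120837e-01,  9.50042411e-01,
        -1.41965309e-01],
       [ 0.00000000e+00,  0.00000000e+00,  0.00000000e+00,
         1.00000000e+00]])}
0.15 [-1.57011633e-04  1.25062068e-01  9.92148598e-01 -7.83106365e-04]
```

View pics/top0.png

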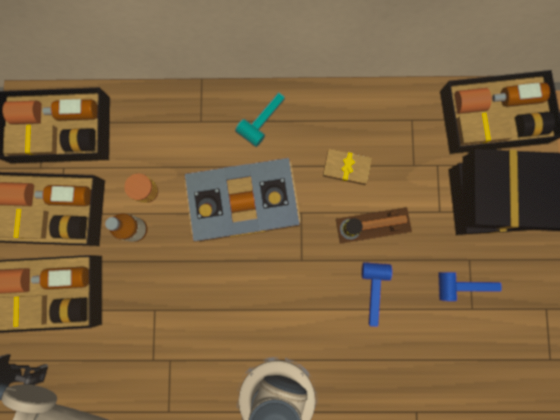

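View pics/scene0.png

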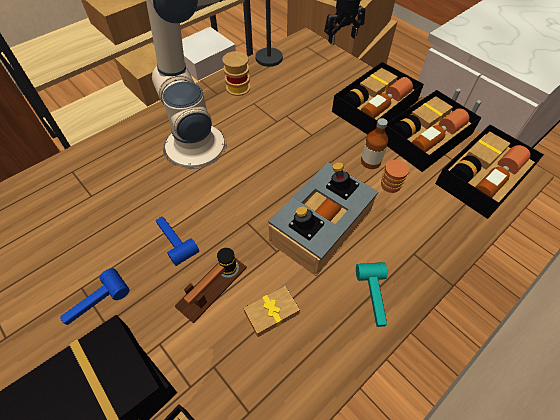

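Top view: the mallet is on its stand at about (350,228), with the handle running right to (408,220). The crate is at (242,200). In the scene view the +y lock at (340,175) shows red, so that peg is the standing one. I'll enlarge both views.

Run:
```python
import cv2,numpy as np
t=cv2.imread("pics/top0.png");s=cv2.imread("pics/scene0.png")
a=cv2.resize(t[155:247,180:304],None,fx=4,fy=4,interpolation=3)   # 496x368
b=cv2.resize(t[200:250,330:418],None,fx=4,fy=4,interpolation=3)   # 352x200
c=cv2.resize(s[155:240,280:380],None,fx=4,fy=4,interpolation=3)
im=np.zeros((580,800,3),np.uint8)
im[:368,:400]=a[:,:400]; im[:340,400:800]=c; im[370:570,:352]=b
d=cv2.resize(s[240:320,170:250],None,fx=2.9,fy=2.9,interpolation=3)
im[345:345+d.shape[0],400:400+d.shape[1]]=d
cv2.imwrite("pics/crop1.png",im)
```

```text
(no output)
```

View pics/crop1.png

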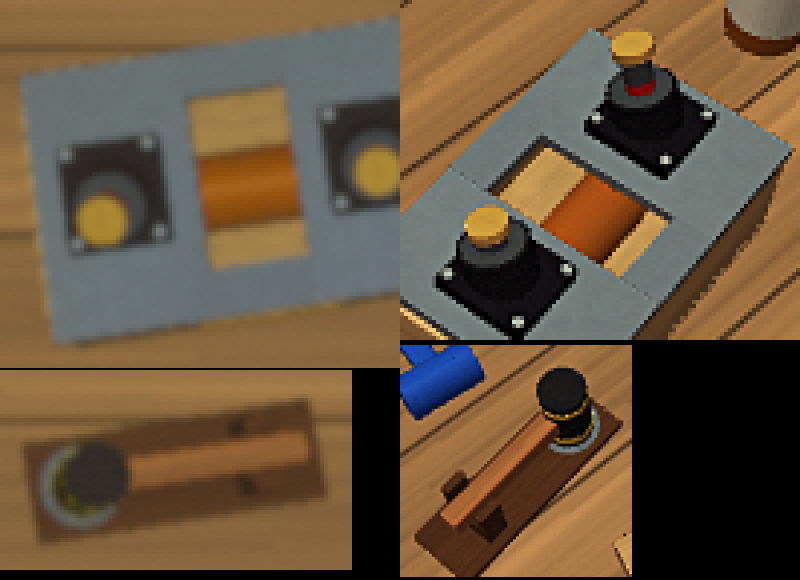

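The crop confirms it. The +y lock's cap is tall with red showing: top image (205.5,210), scene image (338.3,165). The other lock is home. Now I'll compute poses.

```bash
cat > geo.py <<'E'
import pickle,numpy as np
d=pickle.load(open("c0.pkl","rb"))
def ray(n,u,v):
    c=d[n];r=c["R"].T@np.array([(u-c["cx"])/c["fx"],(v-c["cy"])/c["fy"],1]);return -c["R"].T@c["t"],r/np.linalg.norm(r)
def onz(n,u,v,z):
    o,r=ray(n,u,v);return o+r*(z-o[2])/r[2]
def tri(p):
    A=np.zeros((3,3));b=np.zeros(3)
    for n,u,v in p:
        o,r=ray(n,u,v);M=np.eye(3)-np.outer(r,r);A+=M;b+=M@o
    return np.linalg.solve(A,b)
E
python3 - <<'E'
from geo import *
np.set_printoptions(precision=4,suppress=True)
T=lambda x,y,x0,y0,z:onz("top",x0+x/4,y0+y/4,z)
print("cap",tri([("top",205.5,210),("scene",338.3,165)]), T(102,220,180,155,.189))
print("cap2",tri([("top",274.5,198),("scene",302.5,209.5)]))
sc=[T(x,y,180,155,.126) for x,y in((65,157),(150,143),(75,245),(160,230))]
print("foot",np.mean(sc,0)); 
e=T(22,80,180,155,.112)-T(55,342,180,155,.112);print("crate x len",np.linalg.norm(e),np.arctan2(e[1],e[0]))
B=[T(x,y-370,330,200,.01) for x,y in((25,445),(308,400),(327,495),(40,543))]
c=np.mean(B,0);ax=(B[1]+B[2]-B[0]-B[3])[:2];ax/=np.linalg.norm(ax)
print("board len",np.linalg.norm(B[1]-B[0]),np.linalg.norm(B[2]-B[1]),"yaw",np.arctan2(ax[1],ax[0]),"origin",c[:2]-ax*.070)
h=[T(x,y-370,330,200,.063) for x,y in((130,472),(308,446))];a=h[1]-h[0];print("handle",h,np.arctan2(a[1],a[0]),"orig from end",h[1][:2]-.155*ax)
for k,p in(("bottle",(137,228)),("tumb",(145,190)),("card",(347,167))):print(k,onz("top",*p,0.0))
E
```

```text
cap [0.517  0.1778 0.1888] [0.5156 0.1763 0.189 ]
cap2 [0.5508 0.0023 0.1679]
foot [0.5418 0.181  0.126 ]
crate x len 0.18301973487876308 0.14657273882209057
board len 0.21123656654342957 0.07104373876481383 yaw -1.413808928681727 origin [ 0.4804 -0.2175]
handle [array([ 0.4855, -0.2448,  0.063 ]), array([ 0.5032, -0.3705,  0.063 ])] -1.4304339382318183 orig from end [ 0.479  -0.2174]
bottle [0.4873 0.4142 0.    ]
tumb [0.6018 0.3944 0.    ]
card [ 0.6682 -0.2135  0.    ]
```

```bash
cat > plan.py <<'E'
import numpy as np
from scipy.spatial.transform import Rotation as Ro
from cell import *
np.set_printoptions(precision=4,suppress=True)
GX=.044
def Rz(a): return Ro.from_euler('z',a).as_matrix()
S=np.array([.4797,-.2174,.010]); RS=Rz(-1.42)           # mallet on stand
xc=Rz(.148)[:,0]; ax=np.cos(np.radians(20))*np.array([0,0,1])-np.sin(np.radians(20))*xc
PEG=np.array([.5155,.177,.189]); mx=-Rz(.148)[:,1]      # handle along crate -y
RP=np.column_stack([mx,np.cross(ax,mx),ax])
def tcp(p,R,s):            # mallet pose -> TCP pose
    z=-R[:,2];y=s*R[:,1];T=np.column_stack([np.cross(y,z),y,z])
    q=Ro.from_matrix(T).as_quat()[[3,0,1,2]]
    return p+R@[GX,0,.040]+.019*z, q
up=lambda p,h:p+np.array([0,0,h])
E
python3 - <<'E'
from plan import *
for s in(1,-1):
    for n,(p,R) in dict(hi=(up(S,.2),RS),grasp=(S,RS),pre=(PEG+.06*ax,RP),end=(PEG-.037*ax,RP)).items():
        a=tcp(p,R,s);print(s,n,a[0],inverse_kinematics(*a))
E
```

```text
1 hi [ 0.4863 -0.2609  0.231 ] [-0.5541 -0.0388  1.3633 -0.      1.8171 -0.7049]
1 grasp [ 0.4863 -0.2609  0.031 ] [-0.5541  0.0173  1.6642 -0.      1.46   -0.7049]
1 pre [0.4946 0.1294 0.2651] [ 0.2016 -0.4584  1.6909 -0.0183  1.5605  0.0505]
1 end [0.5274 0.1343 0.174 ] [ 0.1974 -0.3842  1.7983 -0.0172  1.3789  0.0497]
-1 hi [ 0.4863 -0.2609  0.231 ] [-0.5541 -0.0388  1.3633 -0.      1.8171  2.4367]
-1 grasp [ 0.4863 -0.2609  0.031 ] [-0.5541  0.0173  1.6642 -0.      1.46    2.4367]
-1 pre [0.4946 0.1294 0.2651] None
-1 end [0.5274 0.1343 0.174 ] None
```

Run:
```python
from plan import *
import cv2
p=get_tcp_pos();move_straight(up(np.array(p),.1),velocity=.3)
t,q=tcp(S,RS,1)
move_pose(up(t,.13),q)
P=get_tcp_pos();Q=np.array(get_tool_rot());c=camera("wrist");T=Ro.from_quat(Q[[1,2,3,0]]).as_matrix();im=c["pixels"].copy()
H=c["hand_eye"]
for m in([0,0,.08],[.024,0,.053],[.155,0,.053],[.155,.011,.053],[.155,-.011,.053],[.044,.011,.053],[.044,-.011,.053]):
    w=S+RS@m; k=H[:3,:3].T@(T.T@(w-P)-H[:3,3])
    if k[2]>0: cv2.circle(im,(int(c["fx"]*k[0]/k[2]+c["cx"]),int(c["fy"]*k[1]/k[2]+c["cy"])),3,(255,0,255),1)
cv2.imwrite("pics/w1.png",im);print(get_time(),P,t)
```

```text
3.9083 [ 0.4867 -0.2603  0.1612] [ 0.4863 -0.2609  0.031 ]
```

View pics/w1.png

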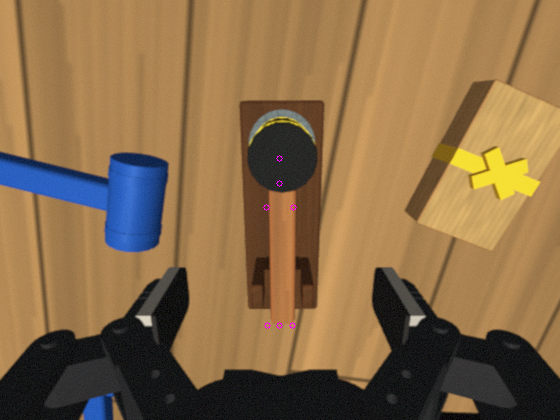

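The wrist view shows the prediction is good to about 2 mm: head at (282,155) against a predicted (279,158). I'll correct for that, then grasp, lift and go above the peg.

```bash
echo 'S=S+RS@np.array([-.0015,.002,0])' >> plan.py
python3 - <<'E'
from plan import *
import cv2
t,q=tcp(S,RS,1)
move_straight(up(t,.05),q,velocity=.2); r=move_straight(t,velocity=.1,until_force=15)
print("touch",r); clamp(120); print(get_width(),get_grip_force())
print(get_tcp_pos(),t)
move_straight(up(t,.08),velocity=.12); move_straight(up(t,.22),velocity=.25)
print(get_ft_force(),get_ft_torque(),get_width())
move_pose(*tcp(PEG+.08*ax,RP,1)); move_straight(tcp(PEG+.03*ax,RP,1)[0],velocity=.1)
print(get_ft_force(),get_tcp_pos(),tcp(PEG+.03*ax,RP,1)[0],get_time())
a=cv2.resize(camera("scene")["pixels"][120:240,260:400],None,fx=4,fy=4,interpolation=3)[:,:400]
b=camera("wrist")["pixels"][:,90:490]
im=np.zeros((480,800,3),np.uint8);im[:480,:400]=a;im[:420,400:]=b
cv2.imwrite("pics/pre.png",im)
E
```

```text
touch False
0.24079853226366638 118.10303807258606
[ 0.4883 -0.2594  0.0316] [ 0.4881 -0.2591  0.031 ]
[-0.0993 -0.7798 -4.1821] [-0.0613  0.0062 -0.0465] 0.2374278058820753
[ 0.2862  0.337  -3.2152] [0.5049 0.1307 0.2372] [0.5047 0.1309 0.2369] 9.3333
```

View pics/pre.png

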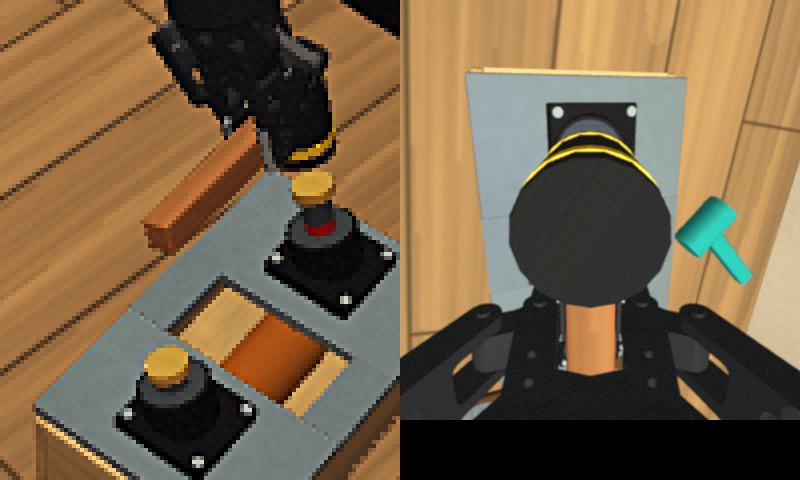

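The head is over the standing peg and aligned with its leaning axis (cap at crop (313,187), just under the face). Driving now.

Run:
```python
from plan import *
import cv2
f=lambda h:tcp(PEG+h*ax,RP,1)[0]
move_straight(f(.008),velocity=.06,until_force=6); dwell(.15)
p0=np.array(get_tcp_pos());F0=np.array(get_ft_force());print("pre",(p0-f(0))@ax,F0)
r=move_straight(f(-.038),velocity=.019,until_force=20)
p=np.array(get_tcp_pos());print(r,"h",(p-f(0))@ax,"F",(np.array(get_ft_force())-F0)@ax,get_time())
move_straight(p+.002*ax,velocity=.02);dwell(.2);print("after 2mm back F",(np.array(get_ft_force())-F0)@ax)
move_straight(p+.04*ax,velocity=.1)
print(get_ft_force(),get_width(),get_time())
a=cv2.resize(camera("scene")["pixels"][120:240,260:400],None,fx=4,fy=4,interpolation=3)[:,:400]
b=camera("wrist")["pixels"][:,90:490]
im=np.zeros((480,800,3),np.uint8);im[:480,:400]=a;im[:420,400:]=b
cv2.imwrite("pics/post.png",im)
```

```text
pre 0.008409459035774438 [-0.7823 -0.6108 -3.1558]
True h -0.020097299891842706 F 12.572835187552391 11.6167
after 2mm back F 0.14115714756876438
[-0.4832 -0.1241 -3.1701] 0.23837907391664145 12.7167
```

View pics/post.png

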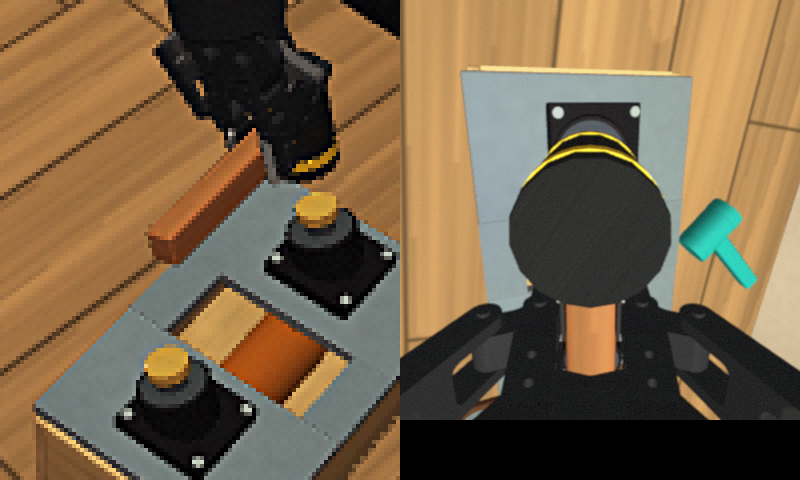

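The peg is home: cap at crop (317,210), no red showing, and no spring push after backing off 2 mm. The mallet hasn't slipped, so I'll put it back.

Run:
```python
from plan import *
import cv2
t,q=tcp(S,RS,1)
move_straight(tcp(PEG+.08*ax,RP,1)[0],velocity=.2)
move_pose(up(t,.22),q); move_straight(up(t,.09),velocity=.2); move_straight(up(t,.012),velocity=.08)
r=move_straight(up(t,-.003),velocity=.02,until_force=5)
print(r,np.array(get_tcp_pos())-t,get_ft_force())
gripper_open(); dwell(.2); move_straight(up(t,.1),velocity=.15); move_straight(up(t,.16),velocity=.2)
dwell(.3);print(get_time(),get_ft_force())
a=cv2.resize(camera("scene")["pixels"][150:330,165:385],None,fx=2.5,fy=2.5)[:,:400]
b=camera("wrist")["pixels"][:,80:480]
im=np.zeros((450,800,3),np.uint8);im[:,:400]=a[:450];im[:420,400:]=b
cv2.imwrite("pics/fin.png",im)
```

```text
True [ 0.0001 -0.      0.0006] [ 0.6349 -0.6426  3.981 ]
19.6333 [-0.1559 -0.1075 -0.1573]
```

View pics/fin.png

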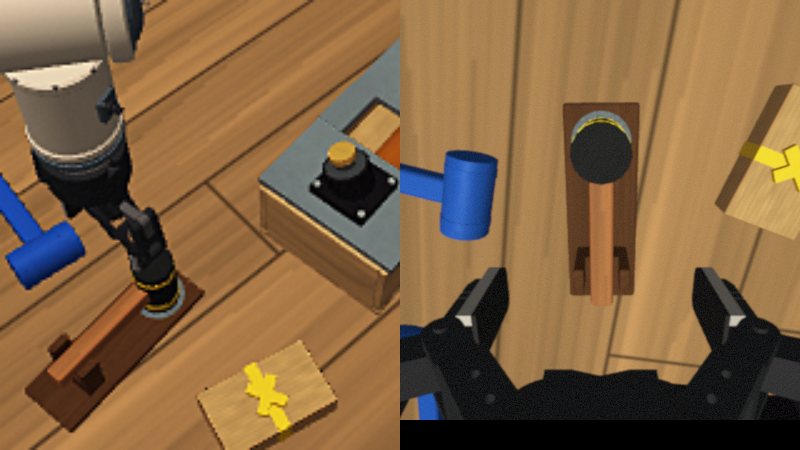

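The mallet is back on its stand, head on the ring at (601,150) and handle in the saddle at (601,270). The gripper is clear of it.

```bash
python3 -c "
from cell import *
print(close_job())"
```

```text
the job is handed in; nothing more can be done
None
```

The standing peg is knocked home and locked after about 20 mm of travel, the mallet is back on its stand, and the job was handed in at about 20 s; no verdict came back.

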